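Put the last vial away and slide the vial cooler shut

ROBOT

A 6-joint arm with a two-finger parallel gripper is mounted at the origin on the work surface; the furniture and walls round the work are solid. World frame = base frame: x ahead of the robot, y to its left, z up, the work surface at z = 0. Lengths are in m, angles in rad, forces in N, time in s.
With the tool pointing down it reaches from about 0.225 to 0.725 m from the base axis. Payload 3.1 kg.
Tool frame: the origin (TCP) lies at the very end of the fingers, on their centre line; the grasp point (between the pads) lies 19 mm behind it; z points along the fingers, x is the direction in which the jaws open and shut, and the axes are right-handed (so a half turn about z gives the same grasp; the last joint's range is limited). The gripper opens to 85 mm and grips with 20 to 120 N. Pads are 22 mm wide; open, the fingers measure 114 mm over their backs; the gripper's body (76 mm by 85 mm) begins 54 mm behind the grasp point. The pads swing forward as they close: fully open they stand 13 mm farther back than shut.
Start: joints at [-1.408, 0.048, 0.099, 1.622, 0, 1.443], TCP at [0.151, -0.503, 0.231] pointing down, gripper open.
Joint ranges: [-2.91, 2.91], [-0.99, 1.94], [-1.21, 1.42], [-2.12, 2.29], [-1.49, 1.47], [-3.14, 3.14]. Speed limits (rad/s): [2.79, 2.79, 3.14, 3.14, 3.14, 3.14].

INTERFACE

Orientations are given as a unit quaternion [w, x, y, z].
In Python, from station import robot gives the robot as it stands. The module is installed in compiled form; this text tells all that it offers.
- The arm moves only by the tool apply_moves, never from a script. Its argument "moves" is a list of rows, each an object of numbers: "dx", "dy", "dz": the shift along the world's x, y, z each as a share of 50 mm, from -1 to 1; "ax", "ay", "az": the turn, a rotation vector about the world's x, y, z each as a share of 0.15 rad, from -1 to 1; "hand": the closure, from 0 (fully open) to 1 (shut). In form: [{"dx": .., "dy": .., "dz": .., "ax": .., "ay": .., "az": .., "hand": ..}, ...]. A call has 1 to 20 rows; each row shifts and turns the commanded pose from where the row before left it; what a row does not reach is not made up. A row lasts 1/10 s, in which the tool goes at most 50 mm and 8.59 degrees, less where a joint would pass 70% of its speed; a pose out of reach is approached as far as the arm can. A call with a number of a shift or a turn outside -1 to 1 is refused whole. A call with a gripper value outside its range is refused whole. The fingers move at their own pace and stop on an object; "grip_force" is the grip in N (left out, the last holds). Time passes only in rows, so rows that do not move let the fingers close. It gives the time, the measured TCP pose, the force and the opening at its end, in the units of the state.
- robot.get_obs(): the state, without advancing time (a new reading comes with each control period).
- robot.get_image(name): name is "scene" or "side" or "wrist"; returns a dict with "color" (384x512x3 uint8, red, green, blue), "fx", "fy", "cx", "cy" (pixels), "k1" (the pictures are not rectified: a ray, as slopes to the right and down, at radius r is drawn at 1 + k1 r^2 times it, then the intrinsics apply), "R" (3x3) and "t" (3): a world point X has camera coordinates R X + t. Camera axes: x right, y down, z forward; pixel columns grow to the right and rows downward; lengths in m; the calibration is good to about 2 mm. A picture is of the moment at which its call begins. There is no depth.
- robot.sign_off(): hands the job in, once; it reports no verdict.
Trained networks look in a picture, given as the dict that the camera call returned (one of the last four; its "shot" number tells which), for a name from the list of things; names that differ only in an ending like _2 or _b are one class to them, and where a whole thing is asked for, a point or a joint stands for the part that bears it (a point fixed in the world has none). Each returns a list of dicts, best first, with "score" (0 to 1); they miss things now and then, are a little off and sometimes report something else, mostly with a low value. They report only what shows in the picture. A call takes as long as a camera call. They do not tell look-alikes from the thing itself.
- robot.boxes_of(picture, name): "extent" ([centre column, centre row, width, height] in pixels, round what is visible of it).
The state is a dict: "t": time; "joint_positions": joint angles; "dq": joint speeds; "joint_efforts": joint torques, N m; "tool_pos": TCP position; "eef_rot": TCP orientation; "force": force on the tool from outside, world axes, zero at the start; "ft_torque": the same for the moment, N m; "finger_gap": finger opening in m.
Only numpy, scipy, OpenCV 4.12 (cv2) and the standard library are available. Lean on these libraries where they do the work, as an engineer would, in place of code of your own. Each camera call takes 0.05 s, during which the arm holds its last target. There are 200 camera calls.

TASK

Put the vial that was left out on the worktop back into the empty well in the open part of the vial cooler, set down upright and not dropped. Then push the cooler's clear sliding cover along its track, gently and without forcing it, until it is fully home against the end frame and its ball catch has dropped in behind the tooth and holds it shut. Leave the other vials, the swab box and the swab stack where they are.

Things in the scene. Friction and masses are not known exactly. Their poses are not given: they have to be found in the camera images.
- vial_centre (a point): Centre of the vial that was left out (half-way up, 23.5 mm above its underside), its z axis along the vial. Small glass vial with crimped cap, 22 mm diameter, 47 mm tall, straight body up to 38 mm, 12 g; it stands upright on the worktop in the open area to the right of the cooler.
- cooler: Low white vial cooler fixed to the worktop, 170 mm (x) by 400 mm (y, across the robot's view), 96 mm high. Origin: centre of its underside, z up. A fixed clear pane covers its +y half; the -y half is open while the sliding cover is back. The end frame (metal stop, rubber seal, ball catch) stands across its -y end, y = -151 to -205 mm, up to 114 mm high.
- empty_well (a point): Centre of the floor of the empty well, on the cooler at (0, -95, 20) mm; axes as the cooler's. Round well 24.5 mm wide, 12 mm deep, open upward. A seated vial has its underside on this point and stands 35 mm out of the block. Vials stand in the next wells, 40 mm away on both sides along y; nothing stands beside it along x.
- cover (a joint): Travel of the clear sliding cover, m; grows as it opens towards the cooler's +y, 0.14 to 0.155 at the start; shut by pushing to -y. 0 is only nominal: the end frame is screwed on through slots, so the cover is truly home anywhere from -0.008 to +0.008 and no measured pose shows where. Friction about 3 N, drag 35 N per m/s. The cover must never be pushed with more than 18 N.
- grip_rail (a point): Centre of the upright aluminium grip rail on top of the cover, which moves with it: a plain rounded bar 100 mm long along the cooler's x, 12 mm thick along y, reaching from the pane (z = 88 mm above the worktop) up to 122 mm, this point at 105 mm. Axes as the cooler's. It may be pushed with closed fingers from its +y side or pinched from above.
- catch (a joint): Lift of the catch ball in the end frame, m: 0 when sprung down, up to 0.003 while the cover's tooth passes under it, near 0 again once it drops behind the tooth (shut). From 27 mm before home the tooth's ramp resists with up to 12 N, then 3 to 5 N; over the last 6 mm the seal adds up to 12 N in all; home, the force climbs at the metal stop. Let go before that, the cover stays unlatched.
- vial_left: Vial standing in the well on the +y side of the empty one. Origin at the centre of its underside.
- vial_end: Vial standing in the last well, on the -y side of the empty one. Origin at the centre of its underside.
- swabs: Flat stack of swab sachets, 50 x 50 x 9 mm, on the worktop on the right; a bystander. Origin at the centre of its underside.
- swab_box: Upright carton of skin swabs, 55 x 60 x 90 mm, behind and to the right of the cooler; a bystander. Origin at the centre of its underside.
- opening (a point): Point on the cooler at (0, -95, 96) mm, mid-opening at the height of the rails; axes as the cooler's. The opening is 144 mm wide along x and runs in y from -151 mm to the front edge of the slid-back cover (about -20 mm). In it lies an aluminium block 44 mm wide (x), top at z = 32 mm, with a row of wells along y at x = 0.
Mind the look-alikes: they are no part of the job. What is shaped like the part that bears vial_centre but orange is not meant.

How it is judged:
By the outcome, as a careful person would: the job done as asked, in the order asked, and still so for the second after the job is handed in, with the robot touching nothing.
It also fails if it takes over 64 s, if anything falls off the work surface, if the arm or the gripper's body presses on something with over 40 N, if the wrist force passes 120 N, or if a joint passes its speed limit or range.

## Working session

There is one attempt and no reset: what is moved stays moved. The work goes in short steps, Python scripts to look and compute and a tool call to move; the robot and the scene stay as the last step left them, time stands still between calls to the robot, and variables do not carry over. Pictures are saved under pics/ and viewed, about 8 in all and at most 12, crops included, and the job is handed in when it is done.

Besides the shell and the picture viewer there is one more tool, called by a JSON object that holds its "op" and its "data". apply_moves: Moves the arm, as the interface text tells. Shift numbers are shares of 50 mm and turn numbers shares of 0.15 rad, none past 1 either way. Its arguments: {"type":"object","properties":{"moves":{"type":"array","items":{"type":"object","properties":{"dx":{"type":"number","minimum":-1,"maximum":1},"dy":{"type":"number","minimum":-1,"maximum":1},"dz":{"type":"number","minimum":-1,"maximum":1},"ax":{"type":"number","minimum":-1,"maximum":1},"ay":{"type":"number","minimum":-1,"maximum":1},"az":{"type":"number","minimum":-1,"maximum":1},"hand":{"type":"number"}}}},"grip_force":{"type":"number"}},"required":["moves"]}

```bash
mkdir -p pics; cat > h.py <<'E'
import numpy as np, cv2, pickle
from station import robot
def K(p): return np.array([[p['fx'],0,p['cx']],[0,p['fy'],p['cy']],[0,0,1]])
def D(p): return np.array([p['k1'],0,0,0,0.])
def proj(p,X):
    X=np.atleast_2d(np.array(X,float)); r,_=cv2.Rodrigues(np.array(p['R']))
    return cv2.projectPoints(X,r,np.array(p['t'],float),K(p),D(p))[0][:,0]
def ray(p,uv):
    s=cv2.undistortPoints(np.array([[uv]],float),K(p),D(p))[0,0]
    R=np.array(p['R']);t=np.array(p['t'],float)
    return -R.T@t, R.T@np.array([s[0],s[1],1])
def onz(p,uv,z):
    o,d=ray(p,uv); return o+d*(z-o[2])/d[2]
def tri(obs):
    A=np.zeros((3,3));b=np.zeros(3)
    for p,uv in obs:
        o,d=ray(p,uv);d/=np.linalg.norm(d);M=np.eye(3)-np.outer(d,d);A+=M;b+=M@o
    return np.linalg.solve(A,b)
def save(p,n,s=1):
    im=cv2.cvtColor(p['color'],cv2.COLOR_RGB2BGR); cv2.imwrite('pics/'+n,im)
E
cat > a.py <<'E'
from h import *
np.set_printoptions(precision=3,suppress=True)
ims=[]
for c in ['scene','side']:
    p=robot.get_image(c); ims.append(p['color'])
    pickle.dump(p,open(c+'.pkl','wb'))
    print(c,'cam',-np.array(p['R']).T@p['t'])
    for n in ['vial_centre','cooler','grip_rail','vial_left','vial_end','swabs','swab_box','cover']:
        for b in robot.boxes_of(p,n)[:4]:
            print(n,np.round(b['extent'],1),round(b['score'],2))
    save(p,c+'0.png')
print(robot.get_obs())
E
python3 a.py
```

```text
scene cam [ 0.251 -0.72   0.723]
vial_centre [305.  262.5  14.3  15.8] 0.53
vial_centre [320.6 281.4   9.1  19.9] 0.51
cooler [319.4 211.3  34.9  53. ] 0.61
grip_rail [175.6 133.7  78.8  54.5] 0.61
grip_rail [230.3 311.1  32.5  28.8] 0.4
vial_left [203.  167.4  12.6  15.5] 0.57
vial_end [197.1 163.2 145.6 128.7] 0.46
swabs [229.9 311.1  30.6  27.8] 0.85
swab_box [317.5 211.2  34.3  54.8] 0.56
side cam [ 0.455 -0.902  0.584]
vial_centre [294.5 315.7  17.3  28.6] 0.53
vial_centre [291.5 290.8  12.2  24.7] 0.52
cooler [232.3 193.8 111.8 110.5] 0.92
grip_rail [219.7 162.6  69.8  41. ] 0.56
vial_left [232.1 194.1   6.9   9.3] 0.55
vial_end [218.3 165.1  67.6  39.3] 0.23
swabs [193.4 320.2  31.3  25.3] 0.67
swab_box [325.1 251.1  35.3  53.6] 0.87
cover [219.2 165.1  73.9  45.1] 0.9
{'t': 0.9, 'joint_positions': array([-1.408,  0.048,  0.099,  1.622, -0.   ,  1.443]), 'dq': array([-0.   ,  0.001, -0.002, -0.001, -0.   , -0.001]), 'joint_efforts': array([ -0.   , -33.863,  32.016,   0.001,  -0.   ,   0.   ]), 'tool_pos': array([ 0.151, -0.503,  0.231]), 'eef_rot': array([ 0.   ,  0.802, -0.597,  0.   ]), 'force': array([-0.324,  0.504,  1.051]), 'ft_torque': array([ 0.035, -0.044, -0.032]), 'finger_gap': 0.08545073868648265}
```

```bash
python3 - <<'E'
from h import *
for c,(x0,x1,y0,y1) in {'scene':(110,360,90,340),'side':(150,370,120,340)}.items():
    p=pickle.load(open(c+'.pkl','rb')); im=cv2.cvtColor(p['color'],cv2.COLOR_RGB2BGR)[y0:y1,x0:x1]
    s=600/(y1-y0); cv2.imwrite(f'pics/{c}_c.png',cv2.resize(im,(600,600),interpolation=cv2.INTER_CUBIC))
E
```

```text
(no output)
```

View pics/scene_c.png

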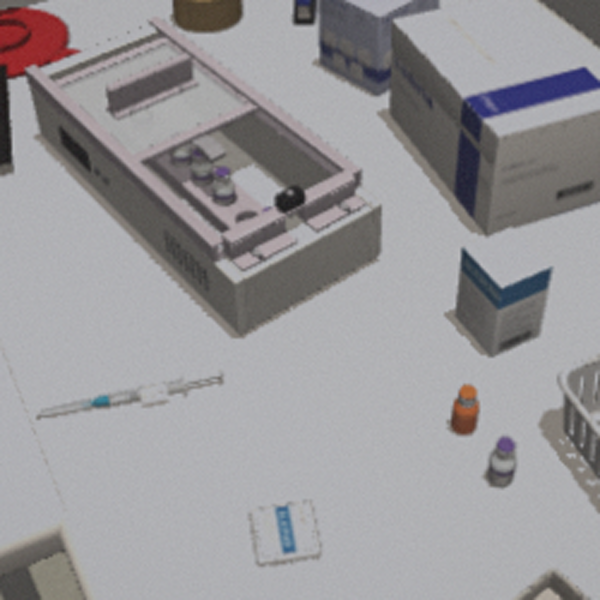

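View pics/side_c.png

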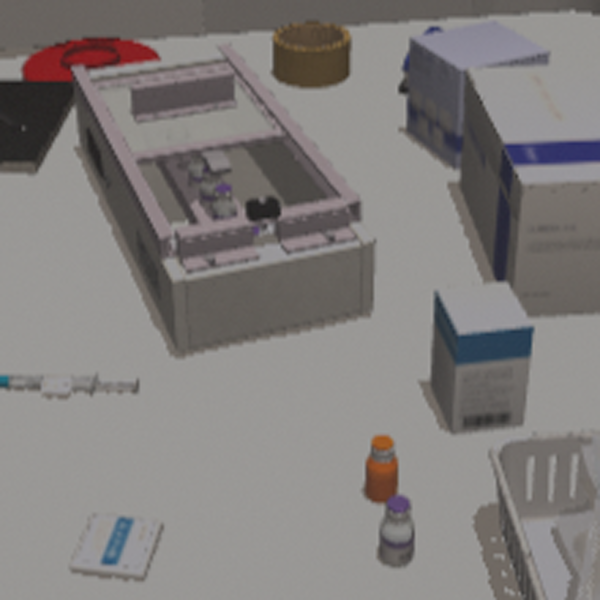

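```bash
cat > fit.py <<'E'
from h import *
from scipy.optimize import least_squares
np.set_printoptions(precision=4,suppress=True)
S=pickle.load(open('scene.pkl','rb'));T=pickle.load(open('side.pkl','rb'))
s=lambda x,y:(110+x/2.4,90+y/2.4); t=lambda x,y:(150+x/2.7273,120+y/2.7273)
v=tri([(S,s(502,461)),(T,t(397,530))]); print('vial',v, onz(S,s(502,461),.0235),onz(T,t(397,530),.0235))
print('cap',tri([(S,s(506,445)),(T,t(399,503))]))
o=tri([(S,s(464,410)),(T,t(382,469))]); print('orange',o)
for n,a,b in [('nearL',s(240,335),t(180,355)),('nearR',s(380,262),t(370,312)),('ntopL',s(232,272),t(172,266)),('ntopR',s(382,207),t(374,240)),
 ('farL',s(28,70),t(77,68)),('farR',s(155,20),t(225,48)),('ball',s(291,198),t(263,208)),('vialcap',s(222,174),t(223,188)),('railL',s(107,85),t(131,82)),('railR',s(193,58),t(234,74)),('railR_bot',s(195,78),t(236,102)),('railL_bot',s(110,110),t(135,113)),('coverL',s(143,160),t(140,158)),('coverR',s(255,101),t(284,133)),('swabbox_top',s(490,300),t(487,325)),('swabs',s(285,532),t(117,545))]:
    print(n,tri([(S,a),(T,b)]))
P=np.array([[-.085,-.2,0],[.085,-.2,0],[-.085,.2,.096],[.085,.2,.096],[0,-.095+.04,.02+.047]])
a=np.array([s(240,335),s(380,262),s(28,70),s(155,20),s(222,174)]);b=np.array([t(180,355),t(370,312),t(77,68),t(225,48),t(223,188)])
def W(q,P):
    c,n=np.cos(q[2]),np.sin(q[2]); R=np.array([[c,-n,0],[n,c,0],[0,0,1]]); return P@R.T+[q[0],q[1],0]
f=lambda q:np.r_[(proj(S,W(q,P))-a).ravel(),(proj(T,W(q,P))-b).ravel()]
r=least_squares(f,[.4,0,0],loss='soft_l1');print(r.x,f(r.x).reshape(-1,2)); 
E
python3 fit.py
```

```text
vial [ 0.5978 -0.3397  0.0255] [ 0.5985 -0.3388  0.0235] [ 0.5985 -0.3374  0.0235]
cap [ 0.5977 -0.3411  0.0492]
orange [ 0.6006 -0.2796  0.023 ]
nearL [ 0.4757 -0.0963  0.0014]
nearR [ 0.6323 -0.0821  0.0144]
ntopL [ 0.4739 -0.098   0.0859]
ntopR [ 0.6353 -0.0773  0.0799]
farL [0.4006 0.2923 0.0921]
farR [0.5574 0.3174 0.094 ]
ball [ 0.5505 -0.0578  0.108 ]
vialcap [0.5268 0.0501 0.0694]
railL [0.4554 0.169  0.1261]
railR [0.553  0.1804 0.1216]
railR_bot [0.5554 0.1902 0.0888]
railL_bot [0.4563 0.1778 0.0899]
coverL [0.4574 0.0803 0.0909]
coverR [0.5938 0.1213 0.0866]
swabbox_top [ 0.6795 -0.2087  0.0705]
swabs [ 0.4206 -0.3068  0.0078]
[0.5174 0.1114 0.1993] [[ 0.1948  2.2273]
 [ 0.2465 -1.072 ]
 [-1.9263 -1.0383]
 [ 0.3716 -2.1385]
 [-0.1996 -1.7146]
 [-0.7912  2.0896]
 [ 1.5898  2.042 ]
 [-2.838  -0.3095]
 [ 0.9727 -1.55  ]
 [-0.0763 -0.0656]]
```

{"op": "apply_moves", "data": {"moves": [{"dx":0.745,"dy":0.275,"dz":-0.1,"az":0.81,"hand":0.45},{"dx":0.745,"dy":0.275,"dz":-0.1,"az":0.81,"hand":0.45},{"dx":0.745,"dy":0.275,"dz":-0.1,"az":0.81,"hand":0.45},{"dx":0.745,"dy":0.275,"dz":-0.1,"az":0.81,"hand":0.45},{"dx":0.745,"dy":0.275,"dz":-0.1,"az":0.81,"hand":0.45},{"dx":0.745,"dy":0.275,"dz":-0.1,"az":0.81,"hand":0.45},{"dx":0.745,"dy":0.275,"dz":-0.1,"az":0.81,"hand":0.45},{"dx":0.745,"dy":0.275,"dz":-0.1,"az":0.81,"hand":0.45},{"dx":0.745,"dy":0.275,"dz":-0.1,"az":0.81,"hand":0.45},{"dx":0.745,"dy":0.275,"dz":-0.1,"az":0.81,"hand":0.45},{"dx":0.745,"dy":0.275,"dz":-0.1,"az":0.81,"hand":0.45},{"dx":0.745,"dy":0.275,"dz":-0.1,"az":0.81,"hand":0.45},{"hand":0.45},{"hand":0.45}]}}

```text
schema error: expected keys dx, dy, dz, ax, ay, az, hand
```

```bash
python3 - <<'E'
from h import *
p=robot.get_image('wrist'); pickle.dump(p,open('w1.pkl','wb')); save(p,'w1.png')
for b in robot.boxes_of(p,'vial_centre')[:3]: print(np.round(b['extent'],1),b['score'])
print(-np.array(p['R']).T@p['t'], np.array(p['R']))
o=robot.get_obs();print(o['tool_pos'],o['eef_rot'],o['finger_gap'],proj(p,[[.598,-.339,.0235],[.598,-.339,.047],[.598,-.339,0]]))
E
```

```text
[ 0.2212202  -0.48193298  0.37324975] [[ 2.87020112e-01 -9.57924385e-01  5.72581079e-04]
 [-9.17956920e-01 -2.74873821e-01  2.86006077e-01]
 [-2.73814808e-01 -8.26151010e-02 -9.58227633e-01]]
[ 0.15049563 -0.5029408   0.23131164] [-2.21306559e-06  8.02092670e-01 -5.97199588e-01 -6.35085057e-06] 0.08547481524067699 [[ 205.64908157 -579.97503397]
 [ 199.96965974 -663.43847594]
 [ 210.18347085 -513.3851224 ]]
```

View pics/w1.png

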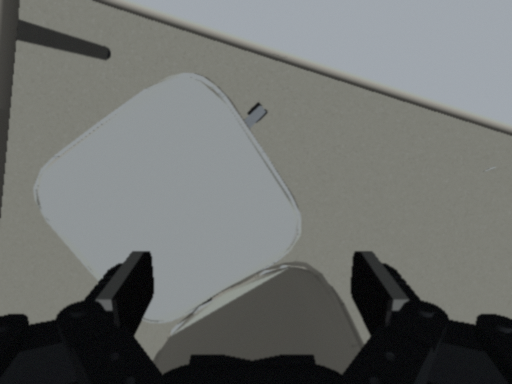

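{"op": "apply_moves", "data": {"moves": [{"dx":0.745,"dy":0.275,"dz":-0.1,"ax":0,"ay":0,"az":0.81,"hand":0.45},{"dx":0.745,"dy":0.275,"dz":-0.1,"ax":0,"ay":0,"az":0.81,"hand":0.45},{"dx":0.745,"dy":0.275,"dz":-0.1,"ax":0,"ay":0,"az":0.81,"hand":0.45},{"dx":0.745,"dy":0.275,"dz":-0.1,"ax":0,"ay":0,"az":0.81,"hand":0.45},{"dx":0.745,"dy":0.275,"dz":-0.1,"ax":0,"ay":0,"az":0.81,"hand":0.45},{"dx":0.745,"dy":0.275,"dz":-0.1,"ax":0,"ay":0,"az":0.81,"hand":0.45},{"dx":0.745,"dy":0.275,"dz":-0.1,"ax":0,"ay":0,"az":0.81,"hand":0.45},{"dx":0.745,"dy":0.275,"dz":-0.1,"ax":0,"ay":0,"az":0.81,"hand":0.45},{"dx":0.745,"dy":0.275,"dz":-0.1,"ax":0,"ay":0,"az":0.81,"hand":0.45},{"dx":0.745,"dy":0.275,"dz":-0.1,"ax":0,"ay":0,"az":0.81,"hand":0.45},{"dx":0.745,"dy":0.275,"dz":-0.1,"ax":0,"ay":0,"az":0.81,"hand":0.45},{"dx":0.745,"dy":0.275,"dz":-0.1,"ax":0,"ay":0,"az":0.81,"hand":0.45},{"dx":0,"dy":0,"dz":0,"ax":0,"ay":0,"az":0,"hand":0.45},{"dx":0,"dy":0,"dz":0,"ax":0,"ay":0,"az":0,"hand":0.45}]}}

```text
t: 2.4
tool_pos: [0.5978, -0.3371, 0.1699]
eef_rot: [-0.001, 0.996, 0.089, -0.001]
force: [-0.6, 0.2, 1.2]
finger_gap: 0.0469
```

```bash
python3 - <<'E'
from h import *
p=robot.get_image('wrist'); pickle.dump(p,open('w1.pkl','wb')); save(p,'w2.png')
for b in robot.boxes_of(p,'vial_centre')[:3]: print(np.round(b['extent'],1),b['score'])
print(-np.array(p['R']).T@p['t'])
o=robot.get_obs();print(o['tool_pos'],o['eef_rot'],o['finger_gap'],proj(p,[[.598,-.339,.0235],[.598,-.339,.047],[.598,-.339,0]]))
E
```

```text
[264.4 115.2  27.7  30.5] 0.75
[251.8 179.2  25.3  31.2] 0.65
[426.   37.2 147.3  70. ] 0.23
[ 0.58564741 -0.26517419  0.3119398 ]
[ 0.59688088 -0.33843858  0.17161609] [ 1.86585567e-04  9.96098151e-01  8.82519435e-02 -1.80689264e-04] 0.04742594665082883 [[250.79918874 181.19069352]
 [250.7050054  188.41143688]
 [250.88012737 174.98477658]]
```

View pics/w2.png

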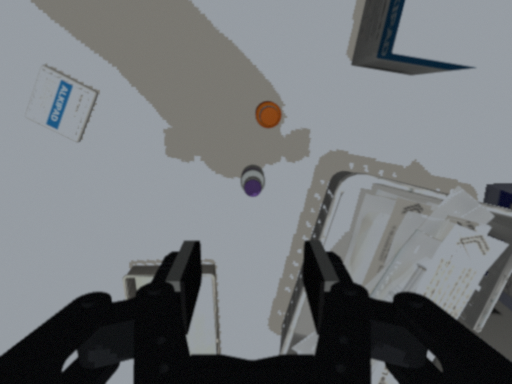

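{"op": "apply_moves", "data": {"moves": [{"dx":0.05,"dy":0.02,"dz":-0.8,"ax":0,"ay":0,"az":0,"hand":0.45},{"dx":0,"dy":0,"dz":-0.8,"ax":0,"ay":0,"az":0,"hand":0.45},{"dx":0,"dy":0,"dz":-0.8,"ax":0,"ay":0,"az":0,"hand":0.45},{"dx":0,"dy":0,"dz":-0.5,"ax":0,"ay":0,"az":0,"hand":0.45},{"dx":0,"dy":0,"dz":-0.23,"ax":0,"ay":0,"az":0,"hand":0.45},{"dx":0,"dy":0,"dz":0,"ax":0,"ay":0,"az":0,"hand":0.45},{"dx":0,"dy":0,"dz":0,"ax":0,"ay":0,"az":0,"hand":0.6},{"dx":0,"dy":0,"dz":0,"ax":0,"ay":0,"az":0,"hand":0.7},{"dx":0,"dy":0,"dz":0,"ax":0,"ay":0,"az":0,"hand":0.8},{"dx":0,"dy":0,"dz":0,"ax":0,"ay":0,"az":0,"hand":0.9},{"dx":0,"dy":0,"dz":0,"ax":0,"ay":0,"az":0,"hand":0.9}], "grip_force": 25}}

```text
t: 3.6
tool_pos: [0.6016, -0.3383, 0.018]
eef_rot: [0.002, 0.996, 0.089, 0.002]
force: [-0.6, 0.1, 6.6]
finger_gap: 0.0208
```

```bash
python3 -c "
from h import *
o=robot.get_obs();print(o['tool_pos'],o['eef_rot'],o['finger_gap'],o['force'])"
```

```text
[ 0.60160731 -0.3383009   0.0180223 ] [0.00186221 0.99604116 0.08885613 0.0017685 ] 0.020832529989350253 [-0.60861207  0.13877265  6.64169499]
```

{"op": "apply_moves", "data": {"moves": [{"dx":0,"dy":0,"dz":0.2,"ax":0,"ay":0,"az":0,"hand":0.9},{"dx":0,"dy":0,"dz":0.6,"ax":0,"ay":0,"az":0,"hand":0.9},{"dx":0,"dy":0,"dz":0.9,"ax":0,"ay":0,"az":0,"hand":0.9},{"dx":0,"dy":0,"dz":0.9,"ax":0,"ay":0,"az":0,"hand":0.9},{"dx":0,"dy":0,"dz":0.9,"ax":0,"ay":0,"az":0,"hand":0.9},{"dx":0,"dy":0,"dz":0.9,"ax":0,"ay":0,"az":0,"hand":0.9},{"dx":-0.1,"dy":0.5,"dz":0.2,"ax":0,"ay":0,"az":0,"hand":0.9},{"dx":-0.18,"dy":0.9,"dz":0,"ax":0,"ay":0,"az":0,"hand":0.9},{"dx":-0.18,"dy":0.9,"dz":0,"ax":0,"ay":0,"az":0,"hand":0.9},{"dx":-0.18,"dy":0.9,"dz":0,"ax":0,"ay":0,"az":0,"hand":0.9},{"dx":-0.18,"dy":0.9,"dz":0,"ax":0,"ay":0,"az":0,"hand":0.9},{"dx":-0.18,"dy":0.9,"dz":0,"ax":0,"ay":0,"az":0,"hand":0.9},{"dx":-0.18,"dy":0.9,"dz":0,"ax":0,"ay":0,"az":0,"hand":0.9},{"dx":-0.14,"dy":0.7,"dz":0,"ax":0,"ay":0,"az":0,"hand":0.9},{"dx":0,"dy":0.35,"dz":0,"ax":0,"ay":0,"az":0,"hand":0.9},{"dx":0,"dy":0,"dz":0,"ax":0,"ay":0,"az":0,"hand":0.9},{"dx":0,"dy":0,"dz":0,"ax":0,"ay":0,"az":0,"hand":0.9}]}}

```text
t: 5.3
tool_pos: [0.534, 0.0106, 0.2452]
eef_rot: [0.0, 0.996, 0.089, 0.0]
force: [-0.6, -0.6, 0.1]
finger_gap: 0.0205
```

```bash
python3 - <<'E'
from h import *
o=robot.get_obs();print(o['tool_pos'],o['eef_rot'],o['finger_gap'],o['force'])
p=robot.get_image('wrist'); pickle.dump(p,open('w3.pkl','wb'))
im=cv2.cvtColor(p['color'],cv2.COLOR_RGB2BGR); cv2.imwrite('pics/w3.png',cv2.resize(im,(800,600),interpolation=cv2.INTER_CUBIC))
print(-np.array(p['R']).T@p['t'])
for n in ['vial_left','vial_centre','vial_end','grip_rail']:
  for b in robot.boxes_of(p,n)[:3]: print(n,np.round(b['extent'],1),b['score'])
E
```

```text
[0.53403024 0.01064933 0.24522425] [3.33651756e-04 9.95992556e-01 8.94352710e-02 2.22692043e-04] 0.020546038548753812 [-0.62806066 -0.55780312  0.08873827]
[0.5214896  0.08280634 0.3870747 ]
vial_left [254.8 124.2  19.3  12.5] 0.56
vial_left [254.1 132.  219.1 263.8] 0.23
vial_centre [252.7 262.2  47.6  88. ] 0.97
vial_centre [254.8 125.3  21.4  11.7] 0.63
vial_end [257.9 196.4  18.1  30.9] 0.58
grip_rail [252.8  60.9 186.1 121.8] 0.9
```

View pics/w3.png

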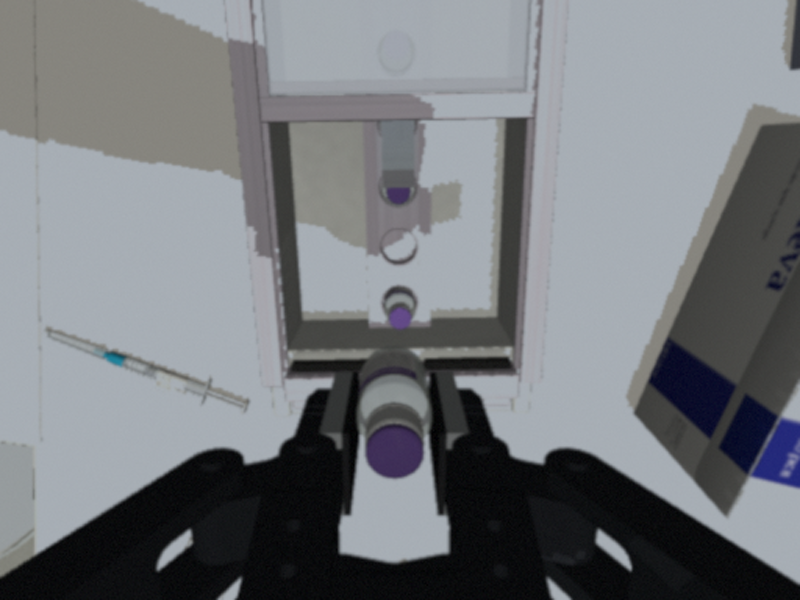

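```bash
python3 - <<'E'
from h import *
np.set_printoptions(precision=4,suppress=True)
p=pickle.load(open('w3.pkl','rb')); k=1.5625
q=lambda x,y,z:onz(p,(x/k,y/k),z)
w=q(399,246,.032);wl=q(398,189,.032);we=q(399.5,301,.032)
print('well',w,'left',wl,'end',we,'yaw',np.arctan2(-(wl-we)[0],(wl-we)[1]))
for n,a,b in [('blockL',(366,122),(370,323)),('blockR',(431,122),(430,323))]:
    A=q(*a,.032);B=q(*b,.032);print(n,A,B,np.arctan2(-(A-B)[0],(A-B)[1]))
A=q(272,120,.096);B=q(288,350,.096);C=q(532,115,.096);E=q(520,350,.096);print(A,B,np.arctan2(-(A-B)[0],(A-B)[1]),C,E,np.arctan2(-(C-E)[0],(C-E)[1]))
print('cap held',q(394,451,.2452-.015+.047))
print('well pos in S', proj(p,[.534,.0106,.032])*k)
E
```

```text
well [0.5378 0.018  0.032 ] left [0.5302 0.0554 0.032 ] end [ 0.5452 -0.0205  0.032 ] yaw 0.1955102820056976
blockL [0.5025 0.093  0.032 ] [ 0.5275 -0.0403  0.032 ] 0.18518257680830486
blockR [0.5434 0.1004 0.032 ] [ 0.5696 -0.0327  0.032 ] 0.19486113277583111
[0.4575 0.0833 0.096 ] [ 0.4813 -0.0435  0.096 ] 0.18580386642846625 [0.5906 0.1099 0.096 ] [ 0.6169 -0.019   0.096 ] 0.20176768179918353
cap held [0.5343 0.0139 0.2772]
well pos in S [[391.6267 255.5098]]
```

{"op": "apply_moves", "data": {"moves": [{"dx":0.07,"dy":0.12,"dz":-0.2,"ax":0,"ay":0,"az":0.09,"hand":0.9},{"dx":0,"dy":0,"dz":-0.6,"ax":0,"ay":0,"az":0,"hand":0.9},{"dx":0,"dy":0,"dz":-0.8,"ax":0,"ay":0,"az":0,"hand":0.9},{"dx":0,"dy":0,"dz":-0.8,"ax":0,"ay":0,"az":0,"hand":0.9},{"dx":0,"dy":0,"dz":-0.7,"ax":0,"ay":0,"az":0,"hand":0.9},{"dx":0,"dy":0,"dz":-0.4,"ax":0,"ay":0,"az":0,"hand":0.9},{"dx":0,"dy":0,"dz":0,"ax":0,"ay":0,"az":0,"hand":0.9},{"dx":0,"dy":0,"dz":0,"ax":0,"ay":0,"az":0,"hand":0.9}]}}

```text
t: 6.35
tool_pos: [0.5372, 0.0166, 0.0694]
eef_rot: [-0.0, 0.995, 0.096, -0.001]
force: [0.4, -0.3, 1.3]
finger_gap: 0.0206
```

```bash
python3 - <<'E'
from h import *
np.set_printoptions(precision=4,suppress=True)
o=robot.get_obs();print(o['tool_pos'],o['eef_rot'],o['finger_gap'],o['force'])
p=robot.get_image('wrist'); pickle.dump(p,open('w4.pkl','wb'))
im=cv2.cvtColor(p['color'],cv2.COLOR_RGB2BGR)[130:330,120:387]; cv2.imwrite('pics/w4.png',cv2.resize(im,(801//1-1,600),interpolation=cv2.INTER_CUBIC))
for c in ['side','scene']:
    q=robot.get_image(c); pickle.dump(q,open(c+'4.pkl','wb'))
c,s=np.cos(.192),np.sin(.192);
th=np.linspace(0,6.28,5)
W=[.5378,.018]
print('well rim pred',(proj(p,[[W[0]+.01225*np.cos(a),W[1]+.01225*np.sin(a),.032] for a in th])-[120,130])*3)
E
```

```text
[0.5372 0.0166 0.0694] [-0.0002  0.9954  0.0956 -0.0006] 0.020637883602640402 [ 0.3796 -0.3411  1.2715]
well rim pred [[458.6512 292.5981]
 [408.2932 221.3272]
 [332.4426 269.6774]
 [383.566  339.0012]
 [458.6084 292.7841]]
```

View pics/w4.png

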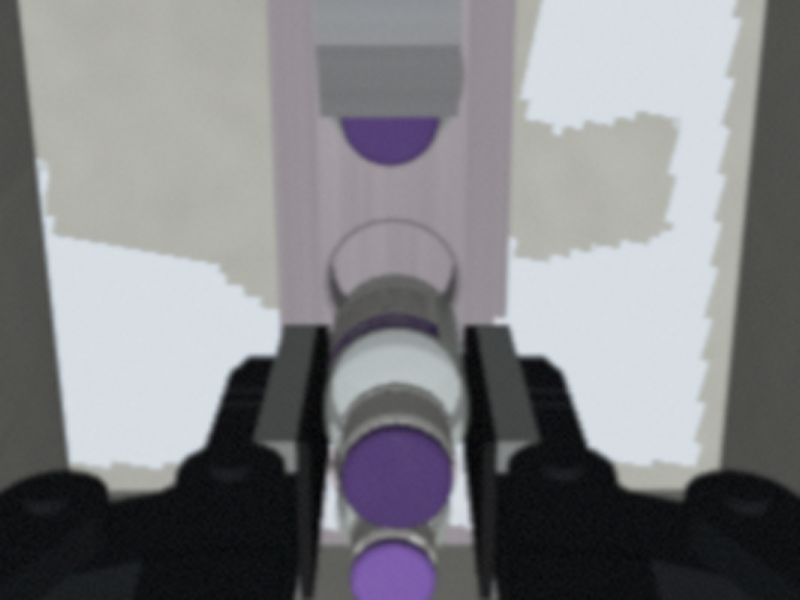

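```bash
python3 - <<'E'
from h import *
np.set_printoptions(precision=4,suppress=True)
p=pickle.load(open('w4.pkl','rb'))
q=lambda x,y,z:onz(p,(120+x/3,130+y/3),z)
u=np.array([-np.sin(.192),np.cos(.192),0]);v=np.array([np.cos(.192),np.sin(.192),0])
print('cx',(p['cx']-120)*3,p['fx'],-np.array(p['R']).T@p['t'])
well=(q(329,268,.032)+q(456,268,.032))/2
top=q(392.5,218,.032)-.01225*u
T=np.array([.5372,.0166,0])
f=lambda X:np.array([(X-T)@v,(X-T)@u])*1000
print('well',f(well),f(top), 'dia',np.linalg.norm(q(329,268,.032)-q(456,268,.032)))
for g in (.015,.018,.021):
    b=.0694-g
    print(g,'bottom',f(q(394,275,b)-.011*u),'cap',f(q(397.5,476,b+.047)),'capdia',np.linalg.norm(q(342,476,b+.047)-q(453,476,b+.047)))
E
```

```text
cx 395.54620480526773 336.52663636568394 [0.524  0.0885 0.2113]
well [0.2385 3.9523] [0.2485 1.6892] dia 0.024101144183600074
0.015 bottom [0.5485 0.3391] cap [1.0222 3.1199] capdia 0.013774614921585491
0.018 bottom [ 0.5449 -0.8408] cap [1.0301 1.2112] capdia 0.014150583717721538
0.021 bottom [ 0.5414 -2.0207] cap [ 1.0379 -0.6976] capdia 0.014526552513857368
```

{"op": "apply_moves", "data": {"moves": [{"dx":-0.015,"dy":0.034,"dz":-0.15,"ax":0,"ay":0,"az":0,"hand":0.9},{"dx":0,"dy":0,"dz":-0.15,"ax":0,"ay":0,"az":0,"hand":0.9},{"dx":0,"dy":0,"dz":0,"ax":0,"ay":0,"az":0,"hand":0.9},{"dx":0,"dy":0,"dz":0,"ax":0,"ay":0,"az":0,"hand":0.9}]}}

```text
t: 6.9
tool_pos: [0.5363, 0.0183, 0.0543]
eef_rot: [-0.0, 0.995, 0.096, -0.001]
force: [0.8, 0.6, -0.2]
finger_gap: 0.0205
```

```bash
python3 - <<'E'
from h import *
np.set_printoptions(precision=4,suppress=True)
o=robot.get_obs();print(o['tool_pos'],o['eef_rot'],o['finger_gap'],o['force'])
p=robot.get_image('wrist'); pickle.dump(p,open('w5.pkl','wb'))
im=cv2.cvtColor(p['color'],cv2.COLOR_RGB2BGR)[150:350,150:350]; a=cv2.resize(im,(600,600),interpolation=cv2.INTER_CUBIC)
q=robot.get_image('side'); pickle.dump(q,open('side5.pkl','wb'))
b=cv2.cvtColor(q['color'],cv2.COLOR_RGB2BGR)[165:225,215:255]; cv2.imwrite('pics/w5.png',np.hstack([a[:,200:],0*a[:,:0]] if 0 else [a,cv2.resize(b,(200,300),interpolation=cv2.INTER_CUBIC).repeat(2,0)]) )
E
```

```text
[0.5363 0.0183 0.0543] [-0.0001  0.9954  0.0956 -0.0005] 0.020532702713914122 [ 0.8049  0.6144 -0.2063]
```

View pics/w5.png

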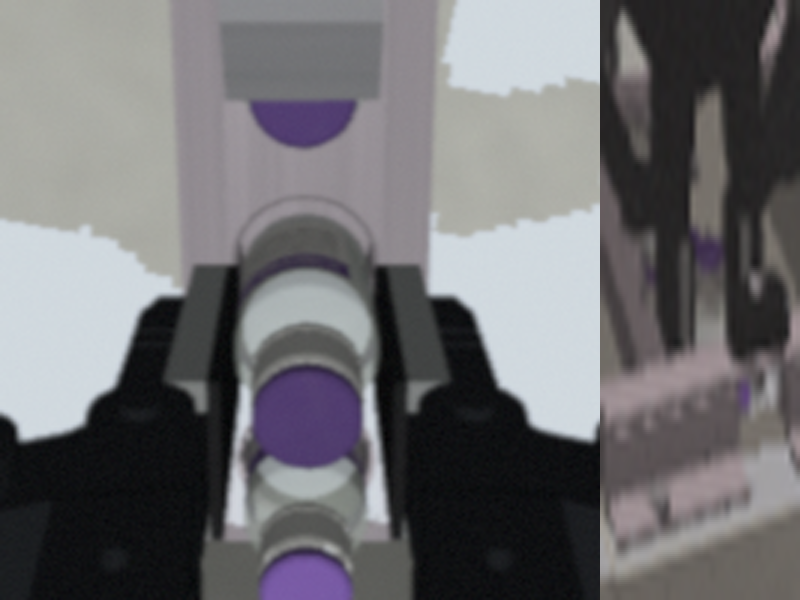

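```bash
python3 - <<'E'
from h import *
np.set_printoptions(precision=4,suppress=True)
p=pickle.load(open('w5.pkl','rb'))
q=lambda x,y,z:onz(p,(150+x/3,150+y/3),z)
u=np.array([-np.sin(.192),np.cos(.192),0]);v=np.array([np.cos(.192),np.sin(.192),0])
T=np.array([.5363,.0183,0])
f=lambda X:np.array([(X-T)@v,(X-T)@u])*1000
print('well',f((q(235,250,.032)+q(371,250,.032))/2)[0],f(q(303,197,.032)-.01225*u))
for g in (.015,.018,.021):
    b=.0543-g
    print(g,'bottom',f(q(305,212,b)-.011*u),'cap',f(q(307,416,b+.047)),'capdia',np.linalg.norm(q(252,416,b+.047)-q(362,416,b+.047)))
# end vial check: cap centre at z .067 should be well-80mm.. 
print('endcap',f(q(306,592,.067)),'leftcap',f(q(303,147,.067)))
E
```

```text
well 0.36856194084318783 [ 0.3762 -0.4031]
0.015 bottom [0.7222 0.9144] cap [0.9646 3.1643] capdia 0.013652591859294879
0.018 bottom [ 0.7221 -0.2558] cap [0.9711 1.2548] capdia 0.014025212404838238
0.021 bottom [ 0.722  -1.4261] cap [ 0.9776 -0.6546] capdia 0.014397832950381599
endcap [  0.861  -40.0943] leftcap [ 0.4568 32.058 ]
```

{"op": "apply_moves", "data": {"moves": [{"dx":-0.006,"dy":0,"dz":-0.05,"ax":0,"ay":0,"az":0,"hand":0.9},{"dx":0,"dy":0,"dz":-0.05,"ax":0,"ay":0,"az":0,"hand":0.9},{"dx":0,"dy":0,"dz":-0.05,"ax":0,"ay":0,"az":0,"hand":0.9},{"dx":0,"dy":0,"dz":0,"ax":0,"ay":0,"az":0,"hand":0.9}]}}

```text
t: 7.4
tool_pos: [0.536, 0.0183, 0.0467]
eef_rot: [-0.0, 0.995, 0.096, -0.001]
force: [0.1, 0.4, 0.5]
finger_gap: 0.0202
```

{"op": "apply_moves", "data": {"moves": [{"dx":0,"dy":0,"dz":-0.04,"ax":0,"ay":0,"az":0,"hand":0.9},{"dx":0,"dy":0,"dz":-0.04,"ax":0,"ay":0,"az":0,"hand":0.9},{"dx":0,"dy":0,"dz":-0.02,"ax":0,"ay":0,"az":0,"hand":0.9},{"dx":0,"dy":0,"dz":0,"ax":0,"ay":0,"az":0,"hand":0.9}]}}

```text
t: 7.8
tool_pos: [0.5363, 0.0183, 0.0421]
eef_rot: [-0.0, 0.995, 0.096, -0.0]
force: [-0.8, -0.1, -1.4]
finger_gap: 0.0203
```

{"op": "apply_moves", "data": {"moves": [{"dx":0,"dy":0,"dz":-0.03,"ax":0,"ay":0,"az":0,"hand":0.9},{"dx":0,"dy":0,"dz":-0.02,"ax":0,"ay":0,"az":0,"hand":0.9},{"dx":0,"dy":0,"dz":0,"ax":0,"ay":0,"az":0,"hand":0.9}]}}

```text
t: 8.1
tool_pos: [0.5363, 0.0182, 0.0396]
eef_rot: [-0.0, 0.995, 0.096, -0.0]
force: [-0.0, -0.8, -0.1]
finger_gap: 0.0206
```

{"op": "apply_moves", "data": {"moves": [{"dx":0,"dy":0,"dz":-0.02,"ax":0,"ay":0,"az":0,"hand":0.9},{"dx":0,"dy":0,"dz":0,"ax":0,"ay":0,"az":0,"hand":0.9}]}}

```text
t: 8.3
tool_pos: [0.5364, 0.0183, 0.0387]
eef_rot: [-0.0, 0.995, 0.096, -0.0]
force: [0.1, 0.2, 0.2]
finger_gap: 0.0207
```

{"op": "apply_moves", "data": {"moves": [{"dx":0,"dy":0,"dz":-0.02,"ax":0,"ay":0,"az":0,"hand":0.9},{"dx":0,"dy":0,"dz":0,"ax":0,"ay":0,"az":0,"hand":0.9}]}}

```text
t: 8.5
tool_pos: [0.5366, 0.0182, 0.0381]
eef_rot: [0.0, 0.995, 0.096, 0.0]
force: [-0.7, 0.5, 1.6]
finger_gap: 0.0207
```

{"op": "apply_moves", "data": {"moves": [{"dx":0,"dy":0,"dz":-0.02,"ax":0,"ay":0,"az":0,"hand":0.9},{"dx":0,"dy":0,"dz":0,"ax":0,"ay":0,"az":0,"hand":0.9}]}}

```text
t: 8.7
tool_pos: [0.5366, 0.0182, 0.038]
eef_rot: [0.0, 0.995, 0.096, 0.0]
force: [-1.4, -0.1, 6.6]
finger_gap: 0.0207
```

{"op": "apply_moves", "data": {"moves": [{"dx":0,"dy":0,"dz":0.02,"ax":0,"ay":0,"az":0,"hand":0.9},{"dx":0,"dy":0,"dz":0,"ax":0,"ay":0,"az":0,"hand":0.7},{"dx":0,"dy":0,"dz":0,"ax":0,"ay":0,"az":0,"hand":0.6},{"dx":0,"dy":0,"dz":0,"ax":0,"ay":0,"az":0,"hand":0.5},{"dx":0,"dy":0,"dz":0,"ax":0,"ay":0,"az":0,"hand":0.45},{"dx":0,"dy":0,"dz":0,"ax":0,"ay":0,"az":0,"hand":0.45},{"dx":0,"dy":0,"dz":0.2,"ax":0,"ay":0,"az":0,"hand":0.45},{"dx":0,"dy":0,"dz":0.6,"ax":0,"ay":0,"az":0,"hand":0.45},{"dx":0,"dy":0,"dz":0.9,"ax":0,"ay":0,"az":0,"hand":0.45},{"dx":0,"dy":0,"dz":0.9,"ax":0,"ay":0,"az":0,"hand":0.45},{"dx":0,"dy":0,"dz":0.9,"ax":0,"ay":0,"az":0,"hand":0.45},{"dx":0,"dy":0,"dz":0.6,"ax":0,"ay":0,"az":0,"hand":0.8},{"dx":-0.05,"dy":0.3,"dz":0,"ax":0,"ay":0,"az":0,"hand":1},{"dx":-0.1,"dy":0.7,"dz":0,"ax":0,"ay":0,"az":0,"hand":1},{"dx":0,"dy":0,"dz":0,"ax":0,"ay":0,"az":0,"hand":1},{"dx":0,"dy":0,"dz":0,"ax":0,"ay":0,"az":0,"hand":1}]}}

```text
t: 10.3
tool_pos: [0.5285, 0.069, 0.2424]
eef_rot: [0.0, 0.995, 0.097, -0.0]
force: [-0.6, -0.3, -0.1]
finger_gap: -0.0001
```

```bash
python3 - <<'E'
from h import *
np.set_printoptions(precision=4,suppress=True)
o=robot.get_obs();print(o['tool_pos'],o['eef_rot'],o['finger_gap'],o['force'])
p=robot.get_image('wrist'); pickle.dump(p,open('w6.pkl','wb'))
im=cv2.cvtColor(p['color'],cv2.COLOR_RGB2BGR); cv2.imwrite('pics/w6.png',cv2.resize(im,(800,600),interpolation=cv2.INTER_CUBIC))
for n in ['grip_rail','vial_centre']:
  for b in robot.boxes_of(p,n)[:4]: print(n,np.round(b['extent'],1),b['score'])
E
```

```text
[0.5285 0.069  0.2424] [ 0.0001  0.9953  0.0966 -0.0004] -9.711123151978777e-05 [-0.5588 -0.2862 -0.146 ]
grip_rail [248.6  93.7 189.1 187.3] 0.9
vial_centre [249.4 212.8  17.1  34. ] 0.89
```

View pics/w6.png

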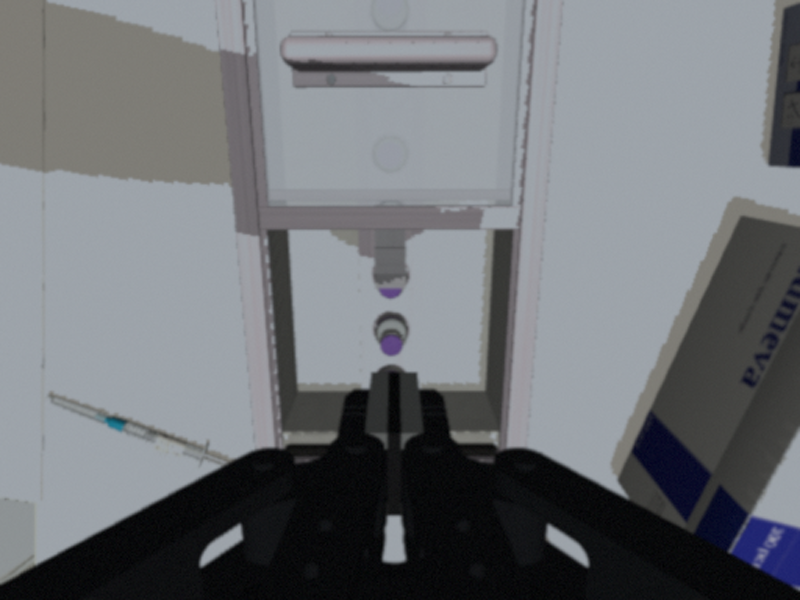

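```bash
python3 - <<'E'
from h import *
np.set_printoptions(precision=4,suppress=True)
p=pickle.load(open('w6.pkl','rb'));k=1.5625
q=lambda x,y,z:onz(p,(x/k,y/k),z)
a=q(282,50,.119);b=q(497,50,.119);print(a,b,np.linalg.norm(a-b),(a+b)/2,'yaw',np.arctan2((b-a)[1],(b-a)[0]))
n,f=q(390,68,.117),q(390,35,.119);print('near far edge',n,f)
u=np.array([-np.sin(.192),np.cos(.192),0]);v=np.array([np.cos(.192),np.sin(.192),0])
C=np.array([.5378,.018,0])+.095*u; m=(a+b)/2
print('centre',C,'rail local',(m-C)@v,(m-C)@u,'edges',(n-C)@u,(f-C)@u)
t=np.array([C[0],C[1],0])+((m-C)@u+.035)*u; print('approach',t)
print('vial cap',(q(391,345,.067)),'well pt',C-.095*u,'vial_left cap near')
E
```

```text
[0.457  0.1717 0.119 ] [0.5539 0.1907 0.119 ] 0.09875466670512487 [0.5055 0.1812 0.119 ] yaw 0.19388508258783707
near far edge [0.5071 0.1741 0.117 ] [0.5045 0.1874 0.119 ]
centre [0.5197 0.1113 0.    ] rail local -0.0005732702372376128 0.07135902126529506 edges 0.06406384746724508 0.07761440830597749
approach [0.4994 0.2157 0.    ]
vial cap [0.5376 0.0189 0.067 ] well pt [0.5378 0.018  0.    ] vial_left cap near
```

{"op": "apply_moves", "data": {"moves": [{"dx":-0.145,"dy":0.735,"dz":0,"ax":0,"ay":0,"az":0,"hand":1},{"dx":-0.145,"dy":0.735,"dz":0,"ax":0,"ay":0,"az":0,"hand":1},{"dx":-0.145,"dy":0.735,"dz":0,"ax":0,"ay":0,"az":0,"hand":1},{"dx":-0.145,"dy":0.735,"dz":0,"ax":0,"ay":0,"az":0,"hand":1},{"dx":0,"dy":0,"dz":-0.5,"ax":0,"ay":0,"az":0,"hand":1},{"dx":0,"dy":0,"dz":-0.8,"ax":0,"ay":0,"az":0,"hand":1},{"dx":0,"dy":0,"dz":-0.8,"ax":0,"ay":0,"az":0,"hand":1},{"dx":0,"dy":0,"dz":-0.5,"ax":0,"ay":0,"az":0,"hand":1},{"dx":0,"dy":0,"dz":-0.18,"ax":0,"ay":0,"az":0,"hand":1},{"dx":0,"dy":0,"dz":0,"ax":0,"ay":0,"az":0,"hand":1}]}}

```text
t: 11.45
tool_pos: [0.4989, 0.2143, 0.102]
eef_rot: [0.0, 0.995, 0.095, -0.002]
force: [0.3, -0.2, -0.2]
finger_gap: -0.0001
```

{"op": "apply_moves", "data": {"moves": [{"dx":0.0115,"dy":-0.059,"dz":0,"ax":0,"ay":0,"az":0,"hand":1},{"dx":0.0115,"dy":-0.059,"dz":0,"ax":0,"ay":0,"az":0,"hand":1},{"dx":0.0115,"dy":-0.059,"dz":0,"ax":0,"ay":0,"az":0,"hand":1},{"dx":0.0115,"dy":-0.059,"dz":0,"ax":0,"ay":0,"az":0,"hand":1},{"dx":0.0115,"dy":-0.059,"dz":0,"ax":0,"ay":0,"az":0,"hand":1},{"dx":0.0115,"dy":-0.059,"dz":0,"ax":0,"ay":0,"az":0,"hand":1}]}}

```text
t: 12.05
tool_pos: [0.5036, 0.198, 0.1043]
eef_rot: [-0.001, 0.995, 0.096, 0.0]
force: [-0.8, 3.0, 0.3]
finger_gap: -0.0002
```

{"op": "apply_moves", "data": {"moves": [{"dx":0.0076,"dy":-0.0393,"dz":0,"ax":0,"ay":0,"az":0,"hand":1},{"dx":0.0115,"dy":-0.059,"dz":0,"ax":0,"ay":0,"az":0,"hand":1},{"dx":0.0153,"dy":-0.0785,"dz":0,"ax":0,"ay":0,"az":0,"hand":1},{"dx":0.0153,"dy":-0.0785,"dz":0,"ax":0,"ay":0,"az":0,"hand":1},{"dx":0.0153,"dy":-0.0785,"dz":0,"ax":0,"ay":0,"az":0,"hand":1},{"dx":0.0153,"dy":-0.0785,"dz":0,"ax":0,"ay":0,"az":0,"hand":1}]}}

```text
t: 12.65
tool_pos: [0.5078, 0.1768, 0.1042]
eef_rot: [-0.0, 0.995, 0.096, 0.0]
force: [0.7, 5.1, 3.6]
finger_gap: -0.0003
```

{"op": "apply_moves", "data": {"moves": [{"dx":0.0153,"dy":-0.0785,"dz":0,"ax":0,"ay":0,"az":0,"hand":1},{"dx":0.0153,"dy":-0.0785,"dz":0,"ax":0,"ay":0,"az":0,"hand":1},{"dx":0.0153,"dy":-0.0785,"dz":0,"ax":0,"ay":0,"az":0,"hand":1},{"dx":0.0153,"dy":-0.0785,"dz":0,"ax":0,"ay":0,"az":0,"hand":1},{"dx":0.0153,"dy":-0.0785,"dz":0,"ax":0,"ay":0,"az":0,"hand":1},{"dx":0.0153,"dy":-0.0785,"dz":0,"ax":0,"ay":0,"az":0,"hand":1},{"dx":0.0153,"dy":-0.0785,"dz":0,"ax":0,"ay":0,"az":0,"hand":1},{"dx":0.0153,"dy":-0.0785,"dz":0,"ax":0,"ay":0,"az":0,"hand":1},{"dx":0.0153,"dy":-0.0785,"dz":0,"ax":0,"ay":0,"az":0,"hand":1},{"dx":0.0153,"dy":-0.0785,"dz":0,"ax":0,"ay":0,"az":0,"hand":1},{"dx":0.0153,"dy":-0.0785,"dz":0,"ax":0,"ay":0,"az":0,"hand":1},{"dx":0.0153,"dy":-0.0785,"dz":0,"ax":0,"ay":0,"az":0,"hand":1},{"dx":0.0153,"dy":-0.0785,"dz":0,"ax":0,"ay":0,"az":0,"hand":1},{"dx":0.0153,"dy":-0.0785,"dz":0,"ax":0,"ay":0,"az":0,"hand":1},{"dx":0.0153,"dy":-0.0785,"dz":0,"ax":0,"ay":0,"az":0,"hand":1},{"dx":0.0153,"dy":-0.0785,"dz":0,"ax":0,"ay":0,"az":0,"hand":1},{"dx":0.0153,"dy":-0.0785,"dz":0,"ax":0,"ay":0,"az":0,"hand":1},{"dx":0.0115,"dy":-0.0589,"dz":0,"ax":0,"ay":0,"az":0,"hand":1}]}}

```text
t: 14.45
tool_pos: [0.5209, 0.1068, 0.1037]
eef_rot: [0.0, 0.995, 0.095, -0.0]
force: [2.4, 4.2, 0.7]
finger_gap: -0.0001
```

{"op": "apply_moves", "data": {"moves": [{"dx":0.0076,"dy":-0.0393,"dz":0,"ax":0,"ay":0,"az":0,"hand":1},{"dx":0.0076,"dy":-0.0393,"dz":0,"ax":0,"ay":0,"az":0,"hand":1},{"dx":0.0076,"dy":-0.0393,"dz":0,"ax":0,"ay":0,"az":0,"hand":1},{"dx":0.0076,"dy":-0.0393,"dz":0,"ax":0,"ay":0,"az":0,"hand":1},{"dx":0.0076,"dy":-0.0393,"dz":0,"ax":0,"ay":0,"az":0,"hand":1},{"dx":0.0076,"dy":-0.0393,"dz":0,"ax":0,"ay":0,"az":0,"hand":1}]}}

```text
t: 15.05
tool_pos: [0.523, 0.0953, 0.1036]
eef_rot: [0.0, 0.995, 0.096, -0.0]
force: [0.4, 3.1, 1.1]
finger_gap: -0.0001
```

{"op": "apply_moves", "data": {"moves": [{"dx":0.0076,"dy":-0.0393,"dz":0,"ax":0,"ay":0,"az":0,"hand":1},{"dx":0.0076,"dy":-0.0393,"dz":0,"ax":0,"ay":0,"az":0,"hand":1},{"dx":0.0076,"dy":-0.0393,"dz":0,"ax":0,"ay":0,"az":0,"hand":1}]}}

```text
t: 15.35
tool_pos: [0.5242, 0.0894, 0.1036]
eef_rot: [0.0, 0.995, 0.096, -0.0]
force: [-0.2, 2.9, 0.5]
finger_gap: -0.0001
```

{"op": "apply_moves", "data": {"moves": [{"dx":0.0038,"dy":-0.0196,"dz":0,"ax":0,"ay":0,"az":0,"hand":1},{"dx":0.0038,"dy":-0.0196,"dz":0,"ax":0,"ay":0,"az":0,"hand":1},{"dx":0.0038,"dy":-0.0196,"dz":0,"ax":0,"ay":0,"az":0,"hand":1},{"dx":0.0038,"dy":-0.0196,"dz":0,"ax":0,"ay":0,"az":0,"hand":1},{"dx":0.0038,"dy":-0.0196,"dz":0,"ax":0,"ay":0,"az":0,"hand":1}]}}

```text
t: 15.85
tool_pos: [0.5251, 0.0846, 0.1036]
eef_rot: [0.0, 0.995, 0.096, -0.0]
force: [-0.5, 3.4, 0.1]
finger_gap: -0.0002
```

{"op": "apply_moves", "data": {"moves": [{"dx":0.0038,"dy":-0.0196,"dz":0,"ax":0,"ay":0,"az":0,"hand":1},{"dx":0.0038,"dy":-0.0196,"dz":0,"ax":0,"ay":0,"az":0,"hand":1},{"dx":0.0038,"dy":-0.0196,"dz":0,"ax":0,"ay":0,"az":0,"hand":1},{"dx":0.0038,"dy":-0.0196,"dz":0,"ax":0,"ay":0,"az":0,"hand":1}]}}

```text
t: 16.25
tool_pos: [0.5259, 0.0807, 0.1036]
eef_rot: [-0.0, 0.995, 0.096, -0.0]
force: [-0.6, 3.8, -0.8]
finger_gap: -0.0004
```

Ramp not reached yet (moved ≈119.5 mm).

{"op": "apply_moves", "data": {"moves": [{"dx":0.0038,"dy":-0.0196,"dz":0,"ax":0,"ay":0,"az":0,"hand":1},{"dx":0.0038,"dy":-0.0196,"dz":0,"ax":0,"ay":0,"az":0,"hand":1},{"dx":0.0038,"dy":-0.0196,"dz":0,"ax":0,"ay":0,"az":0,"hand":1},{"dx":0.0038,"dy":-0.0196,"dz":0,"ax":0,"ay":0,"az":0,"hand":1}]}}

```text
t: 16.65
tool_pos: [0.5264, 0.0784, 0.1037]
eef_rot: [-0.002, 0.995, 0.096, -0.0]
force: [-2.0, 7.9, 0.6]
finger_gap: -0.0001
```

{"op": "apply_moves", "data": {"moves": [{"dx":0.0038,"dy":-0.0196,"dz":0,"ax":0,"ay":0,"az":0,"hand":1},{"dx":0.0038,"dy":-0.0196,"dz":0,"ax":0,"ay":0,"az":0,"hand":1},{"dx":0.0038,"dy":-0.0196,"dz":0,"ax":0,"ay":0,"az":0,"hand":1}]}}

```text
t: 16.95
tool_pos: [0.5267, 0.0766, 0.1037]
eef_rot: [-0.003, 0.995, 0.096, -0.0]
force: [-2.0, 9.1, 0.2]
finger_gap: -0.0005
```

{"op": "apply_moves", "data": {"moves": [{"dx":0.0038,"dy":-0.0196,"dz":0,"ax":0,"ay":0,"az":0,"hand":1},{"dx":0.0038,"dy":-0.0196,"dz":0,"ax":0,"ay":0,"az":0,"hand":1},{"dx":0.0038,"dy":-0.0196,"dz":0,"ax":0,"ay":0,"az":0,"hand":1}]}}

```text
t: 17.25
tool_pos: [0.5274, 0.0734, 0.1037]
eef_rot: [-0.003, 0.995, 0.096, -0.0]
force: [-0.7, 8.0, -0.1]
finger_gap: 0.0
```

{"op": "apply_moves", "data": {"moves": [{"dx":0.0038,"dy":-0.0196,"dz":0,"ax":0,"ay":0,"az":0,"hand":1},{"dx":0.0038,"dy":-0.0196,"dz":0,"ax":0,"ay":0,"az":0,"hand":1}]}}

```text
t: 17.45
tool_pos: [0.5279, 0.0705, 0.1037]
eef_rot: [-0.002, 0.995, 0.096, -0.0]
force: [-2.2, 5.8, 0.0]
finger_gap: 0.0002
```

{"op": "apply_moves", "data": {"moves": [{"dx":0.0038,"dy":-0.0196,"dz":0,"ax":0,"ay":0,"az":0,"hand":1},{"dx":0.0038,"dy":-0.0196,"dz":0,"ax":0,"ay":0,"az":0,"hand":1},{"dx":0.0038,"dy":-0.0196,"dz":0,"ax":0,"ay":0,"az":0,"hand":1},{"dx":0.0038,"dy":-0.0196,"dz":0,"ax":0,"ay":0,"az":0,"hand":1},{"dx":0.0038,"dy":-0.0196,"dz":0,"ax":0,"ay":0,"az":0,"hand":1},{"dx":0.0038,"dy":-0.0196,"dz":0,"ax":0,"ay":0,"az":0,"hand":1}]}}

```text
t: 18.05
tool_pos: [0.5292, 0.0641, 0.1037]
eef_rot: [-0.001, 0.995, 0.096, -0.0]
force: [-1.1, 5.8, -0.3]
finger_gap: -0.0001
```

{"op": "apply_moves", "data": {"moves": [{"dx":0.0038,"dy":-0.0196,"dz":0,"ax":0,"ay":0,"az":0,"hand":1},{"dx":0.0038,"dy":-0.0196,"dz":0,"ax":0,"ay":0,"az":0,"hand":1}]}}

```text
t: 18.25
tool_pos: [0.5296, 0.0622, 0.1036]
eef_rot: [-0.001, 0.995, 0.096, -0.0]
force: [-1.2, 5.8, 0.0]
finger_gap: 0.0001
```

{"op": "apply_moves", "data": {"moves": [{"dx":0.0038,"dy":-0.0196,"dz":0,"ax":0,"ay":0,"az":0,"hand":1},{"dx":0.0038,"dy":-0.0196,"dz":0,"ax":0,"ay":0,"az":0,"hand":1},{"dx":0.0038,"dy":-0.0196,"dz":0,"ax":0,"ay":0,"az":0,"hand":1}]}}

```text
t: 18.55
tool_pos: [0.53, 0.0602, 0.1037]
eef_rot: [-0.002, 0.995, 0.096, -0.0]
force: [-1.1, 8.4, -0.1]
finger_gap: -0.0002
```

{"op": "apply_moves", "data": {"moves": [{"dx":0.0038,"dy":-0.0196,"dz":0,"ax":0,"ay":0,"az":0,"hand":1},{"dx":0.0038,"dy":-0.0196,"dz":0,"ax":0,"ay":0,"az":0,"hand":1}]}}

```text
t: 18.75
tool_pos: [0.5302, 0.059, 0.1037]
eef_rot: [-0.003, 0.995, 0.096, -0.0]
force: [-2.0, 10.8, 0.4]
finger_gap: 0.0001
```

{"op": "apply_moves", "data": {"moves": [{"dx":0.0019,"dy":-0.0098,"dz":0,"ax":0,"ay":0,"az":0,"hand":1},{"dx":0.0019,"dy":-0.0098,"dz":0,"ax":0,"ay":0,"az":0,"hand":1},{"dx":0,"dy":0,"dz":0,"ax":0,"ay":0,"az":0,"hand":1}]}}

```text
t: 19.05
tool_pos: [0.5304, 0.0578, 0.1037]
eef_rot: [-0.003, 0.995, 0.096, -0.0]
force: [-2.9, 8.4, -0.4]
finger_gap: 0.0001
```

{"op": "apply_moves", "data": {"moves": [{"dx":0.0019,"dy":-0.0098,"dz":0,"ax":0,"ay":0,"az":0,"hand":1},{"dx":0.0019,"dy":-0.0098,"dz":0,"ax":0,"ay":0,"az":0,"hand":1},{"dx":0,"dy":0,"dz":0,"ax":0,"ay":0,"az":0,"hand":1}]}}

```text
t: 19.35
tool_pos: [0.5306, 0.0566, 0.1037]
eef_rot: [-0.003, 0.995, 0.096, -0.0]
force: [-1.3, 7.4, 1.0]
finger_gap: -0.0001
```

{"op": "apply_moves", "data": {"moves": [{"dx":0.0019,"dy":-0.0098,"dz":0,"ax":0,"ay":0,"az":0,"hand":1},{"dx":0.0019,"dy":-0.0098,"dz":0,"ax":0,"ay":0,"az":0,"hand":1},{"dx":0,"dy":0,"dz":0,"ax":0,"ay":0,"az":0,"hand":1}]}}

```text
t: 19.65
tool_pos: [0.5307, 0.0565, 0.1037]
eef_rot: [-0.004, 0.995, 0.097, -0.0]
force: [-1.8, 10.4, 0.9]
finger_gap: 0.0002
```

{"op": "apply_moves", "data": {"moves": [{"dx":0.0019,"dy":-0.0098,"dz":0,"ax":0,"ay":0,"az":0,"hand":1},{"dx":0,"dy":0,"dz":0,"ax":0,"ay":0,"az":0,"hand":1},{"dx":0,"dy":0,"dz":0,"ax":0,"ay":0,"az":0,"hand":1}]}}

```text
t: 19.95
tool_pos: [0.5307, 0.0564, 0.1037]
eef_rot: [-0.004, 0.995, 0.097, -0.0]
force: [-1.5, 11.1, 1.4]
finger_gap: -0.0004
```

{"op": "apply_moves", "data": {"moves": [{"dx":0.0019,"dy":-0.0098,"dz":0,"ax":0,"ay":0,"az":0,"hand":1},{"dx":0,"dy":0,"dz":0,"ax":0,"ay":0,"az":0,"hand":1},{"dx":0,"dy":0,"dz":0,"ax":0,"ay":0,"az":0,"hand":1}]}}

```text
t: 20.25
tool_pos: [0.5307, 0.0564, 0.1037]
eef_rot: [-0.004, 0.995, 0.097, -0.0]
force: [-2.3, 11.7, 0.6]
finger_gap: 0.0001
```

{"op": "apply_moves", "data": {"moves": [{"dx":0.0019,"dy":-0.0098,"dz":0,"ax":0,"ay":0,"az":0,"hand":1},{"dx":0.0019,"dy":-0.0098,"dz":0,"ax":0,"ay":0,"az":0,"hand":1},{"dx":0,"dy":0,"dz":0,"ax":0,"ay":0,"az":0,"hand":1}]}}

```text
t: 20.55
tool_pos: [0.5307, 0.0562, 0.1038]
eef_rot: [-0.005, 0.995, 0.097, -0.0]
force: [-2.8, 13.5, 1.3]
finger_gap: 0.0002
```

{"op": "apply_moves", "data": {"moves": [{"dx":0.0019,"dy":-0.0098,"dz":0,"ax":0,"ay":0,"az":0,"hand":1},{"dx":0,"dy":0,"dz":0,"ax":0,"ay":0,"az":0,"hand":1},{"dx":0,"dy":0,"dz":0,"ax":0,"ay":0,"az":0,"hand":1}]}}

```text
t: 20.85
tool_pos: [0.5307, 0.0561, 0.1038]
eef_rot: [-0.006, 0.995, 0.097, -0.0]
force: [-3.2, 15.0, 1.5]
finger_gap: 0.0001
```

{"op": "apply_moves", "data": {"moves": [{"dx":-0.0038,"dy":0.0196,"dz":0,"ax":0,"ay":0,"az":0,"hand":1},{"dx":-0.0038,"dy":0.0196,"dz":0,"ax":0,"ay":0,"az":0,"hand":1},{"dx":-0.0038,"dy":0.0196,"dz":0,"ax":0,"ay":0,"az":0,"hand":1},{"dx":-0.0038,"dy":0.0196,"dz":0,"ax":0,"ay":0,"az":0,"hand":1},{"dx":0,"dy":0,"dz":0,"ax":0,"ay":0,"az":0,"hand":1}]}}

```text
t: 21.35
tool_pos: [0.5307, 0.0565, 0.1037]
eef_rot: [-0.002, 0.995, 0.096, -0.0]
force: [-1.9, 7.8, -0.3]
finger_gap: 0.0
```

{"op": "apply_moves", "data": {"moves": [{"dx":-0.0115,"dy":0.0589,"dz":0,"ax":0,"ay":0,"az":0,"hand":1},{"dx":-0.0153,"dy":0.0785,"dz":0,"ax":0,"ay":0,"az":0,"hand":1},{"dx":-0.0153,"dy":0.0785,"dz":0,"ax":0,"ay":0,"az":0,"hand":1},{"dx":-0.0153,"dy":0.0785,"dz":0,"ax":0,"ay":0,"az":0,"hand":1},{"dx":0,"dy":0,"dz":0,"ax":0,"ay":0,"az":0,"hand":1}]}}

```text
t: 21.85
tool_pos: [0.5283, 0.0697, 0.1039]
eef_rot: [0.0, 0.995, 0.096, 0.0]
force: [-0.1, -0.0, -0.7]
finger_gap: 0.0001
```

```bash
python3 - <<'E'
from h import *
a=[]
p=robot.get_image('scene'); pickle.dump(p,open('s7.pkl','wb'))
q=robot.get_image('wrist'); pickle.dump(q,open('w7.pkl','wb'))
o=robot.get_obs();print(o['tool_pos'],o['force'],o['t'])
f=lambda p,y0,y1,x0,x1:cv2.resize(cv2.cvtColor(p['color'],cv2.COLOR_RGB2BGR)[y0:y1,x0:x1],(400,400),interpolation=cv2.INTER_CUBIC)
cv2.imwrite('pics/m7.png',np.hstack([f(p,120,230,150,260),f(q,0,384,64,448)]))
E
```

```text
[0.52838303 0.06939248 0.10388611] [0.11482908 0.19269299 0.49115777] 21.95
```

View pics/m7.png

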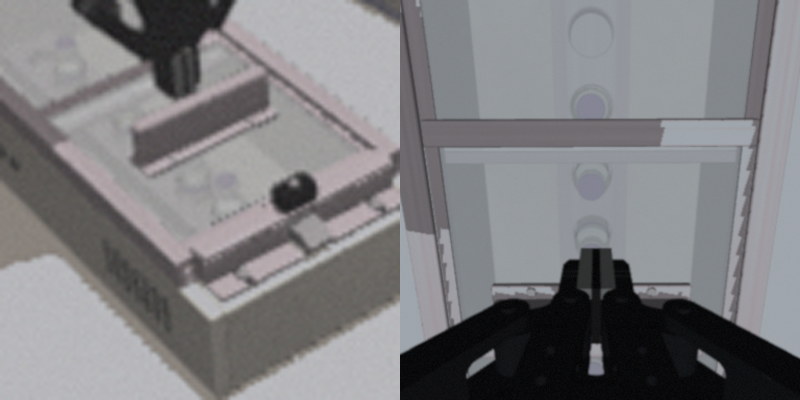

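{"op": "apply_moves", "data": {"moves": [{"dx":0.0115,"dy":-0.0589,"dz":0,"ax":0,"ay":0,"az":0,"hand":1},{"dx":0.0115,"dy":-0.0589,"dz":0,"ax":0,"ay":0,"az":0,"hand":1},{"dx":0.0076,"dy":-0.0393,"dz":0,"ax":0,"ay":0,"az":0,"hand":1},{"dx":0.0076,"dy":-0.0393,"dz":0,"ax":0,"ay":0,"az":0,"hand":1},{"dx":0.0057,"dy":-0.0295,"dz":0,"ax":0,"ay":0,"az":0,"hand":1},{"dx":0,"dy":0,"dz":0,"ax":0,"ay":0,"az":0,"hand":1}]}}

```text
t: 22.55
tool_pos: [0.5306, 0.0579, 0.1038]
eef_rot: [0.0, 0.995, 0.095, 0.0]
force: [-0.3, -0.4, 0.5]
finger_gap: -0.0003
```

{"op": "apply_moves", "data": {"moves": [{"dx":0.0038,"dy":-0.0196,"dz":0,"ax":0,"ay":0,"az":0,"hand":1},{"dx":0,"dy":0,"dz":0,"ax":0,"ay":0,"az":0,"hand":1}]}}

```text
t: 22.75
tool_pos: [0.5307, 0.0572, 0.1038]
eef_rot: [0.0, 0.995, 0.096, -0.0]
force: [0.2, -0.2, 0.6]
finger_gap: -0.0
```

{"op": "apply_moves", "data": {"moves": [{"dx":0.0038,"dy":-0.0196,"dz":0,"ax":0,"ay":0,"az":0,"hand":1},{"dx":0,"dy":0,"dz":0,"ax":0,"ay":0,"az":0,"hand":1}]}}

```text
t: 22.95
tool_pos: [0.5308, 0.0569, 0.1038]
eef_rot: [-0.001, 0.995, 0.096, -0.0]
force: [-0.7, 1.7, 0.2]
finger_gap: 0.0002
```

{"op": "apply_moves", "data": {"moves": [{"dx":-0.02,"dy":0.1,"dz":0,"ax":0,"ay":0,"az":0,"hand":1},{"dx":-0.02,"dy":0.1,"dz":0,"ax":0,"ay":0,"az":0,"hand":1},{"dx":0,"dy":0,"dz":0.5,"ax":0,"ay":0,"az":0,"hand":1},{"dx":0,"dy":0,"dz":0.9,"ax":0,"ay":0,"az":0,"hand":1},{"dx":0,"dy":0,"dz":0.9,"ax":0,"ay":0,"az":0,"hand":1},{"dx":0,"dy":-0.6,"dz":0.6,"ax":0,"ay":0,"az":0,"hand":1},{"dx":0,"dy":-0.8,"dz":0.2,"ax":0,"ay":0,"az":0,"hand":1},{"dx":0,"dy":-0.8,"dz":0,"ax":0,"ay":0,"az":0,"hand":1},{"dx":0,"dy":0,"dz":0,"ax":0,"ay":0,"az":0,"hand":1},{"dx":0,"dy":0,"dz":0,"ax":0,"ay":0,"az":0,"hand":1}]}}

```text
t: 23.95
tool_pos: [0.5288, -0.0442, 0.2587]
eef_rot: [-0.0, 0.996, 0.095, -0.0]
force: [-0.1, 0.3, -0.0]
finger_gap: -0.0004
```

```bash
python3 - <<'E'
from h import *
q=robot.get_image('wrist'); pickle.dump(q,open('w8.pkl','wb'))
o=robot.get_obs();print(o['tool_pos'],o['force'],o['t'])
cv2.imwrite('pics/m8.png',cv2.resize(cv2.cvtColor(q['color'],cv2.COLOR_RGB2BGR)[0:260,85:432],(800,600),interpolation=cv2.INTER_CUBIC))
E
```

```text
[ 0.52872323 -0.04345384  0.25855875] [-0.12147458  0.13347639 -0.20401659] 24.0
```

View pics/m8.png

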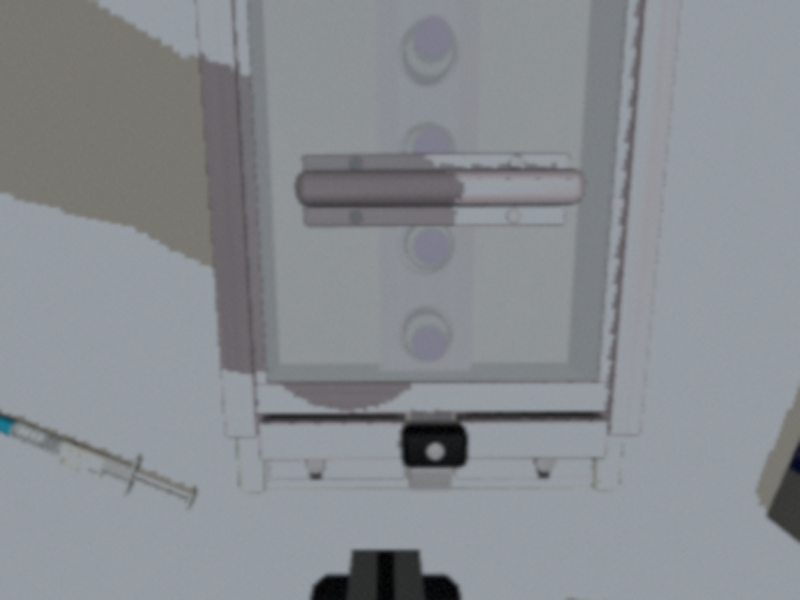

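```bash
python3 -c "
from station import robot
print(robot.sign_off())"
```

```text
the job is handed in; nothing more can be done
None
```

The vial is in the empty well and the cover is shut; I handed the job in at about 24 s of the 64 s allowed. I did not do a separate pull test on the catch.

- **Vial:** I picked the purple-capped vial, not the orange look-alike, and lowered it until it touched the well floor. It touched at the expected height with about 6.6 N. I then eased off slightly and released it. The later wrist pictures show it upright in its well.
- **Cover:** I pushed the grip rail with closed fingers. The catch ramp resisted with about 9 N, then about 6 N past it. The seal followed at up to about 11 N. At the end the push rose to about 15.3 N while the cover barely moved, so I took that as home. All readings stayed under the 18 N limit, but I only had force readings at the end of each move.
- **Last checks:** After backing off, I touched the rail again and found it within about 0.5 mm of where I left it. The seal had not pushed it back, so I conclude the catch is holding. The last picture shows the cover's tongue through the catch. The other cooler vials look in place. I did not re-measure the swab box and stack, but nothing touched them.

One thing did not fully agree: early on, two estimates of how the held vial sat in the gripper differed by up to 2–3 mm. I settled that with a closer look before lowering it, and the vial entered the well without any side force.

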